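# Load bar stock into the cut-off jig

## Task

Get the cut-off jig ready to cut wick bars: slide its gate fully open by the red tab, then feed the long square wooden bar endwise down through the sloping guide tube until its end rests against the stop, and let go of it. Leave the bottles, jar, tin, candle and dye block where they are.

Things in the scene. Friction and masses are not known exactly. Their poses are not given: they have to be found in the camera images.
- jig: Cut-off jig, fixed to the table; its place and heading vary. Plywood base 200 x 112 x 10 mm; origin at the centre of its underside, x along its length in the feed direction, z up. It carries the guide tube, the gate and the end stop. Highest point (rim of the tube's flare) about 135 mm over the table.
- guide: Sloping square aluminium guide tube on the jig; bore 16 x 16 mm, outside 22 x 22, straight bore 90 mm long. Origin on the bore's axis at the upper start of the straight bore: 105 mm over the table, 65 mm behind the jig's origin (jig x = -65, y = 0). x runs along the bore in the feed direction, 30 degrees down from level; y is level (the jig's y); z is square to the bore, upward.
- mouth (a point): Centre of the rim of the tube's black flared lead-in, on the bore's axis 14 mm uphill of the guide's origin; the flare is about 29 mm square inside at the rim, 36 mm outside, and narrows to the bore.
- stop_face (a point): Centre of the face of the dark end stop, square to the bore, on its axis 135 mm downhill of the guide's origin. Between the tube's lower end (at 90 mm) and the stop is an open bay, which the gate crosses.
- gate (a joint): Slide of the steel gate in the bay between tube and stop, metres: 0 = shut (it blocks the bar's way), 0.040 = fully open at its end stop; starts between 0 and 0.006. It moves along the jig's +y, needs about 1 N and stays where it is left.
- gate_tab (a point): Centre of the top face of the gate's red tab, 120 mm over the table. The tab measures 14 mm along the jig's x, 10 mm along the jig's y and stands 40 mm high over the gate plate (5 mm thick, 28 mm wide along y, top 80 mm over the table).
- bar: Straight pale wooden bar, 220 x 12 x 12 mm, 40 g nominal, both ends alike (either may go in first); lies on the table at the start. Origin at the centre of its underside, x along its length.
- bar_center (a point): Centre of the wooden bar, 6 mm above its underside; 110 mm from each end.
- amber_bottle: Amber glass bottle with black cap, 40 mm across, 101 mm high, stands beside one end of the bar (tall enough to foul a gripper's body there). Origin at the centre of its underside. Not to be moved.
- brown_tin: Brown closed tin, 70 mm across, 48 mm high, stands beside the bar's other end, on the other side. Origin at the centre of its underside. Not to be moved.
- green_candle: Pale green candle in a glass, 68 mm across, 78 mm high, near the jig. Origin at the centre of its underside. Not to be moved.
- black_jar: Black jar with mint-green lid, 67 mm across, 72 mm high, near the jig. Origin at the centre of its underside. Not to be moved.
- dropper: Small amber dropper bottle, 32 mm across, 98 mm high, near the jig. Origin at the centre of its underside. Not to be moved.
- dye: Red dye block, 24 x 24 x 16 mm, on the table under the way to the tube. Origin at the centre of its underside. Not to be moved.

How it is judged:
By the outcome, as a careful person would: the job done as asked, in the order asked, and still so for the second after the job is handed in, with the robot touching nothing.
It also fails if it takes over 59 s, if anything falls off the work surface, if the arm or the gripper's body presses on something with over 40 N, if the wrist force passes 120 N, or if a joint passes its speed limit or range.

## Robot

A 6-joint arm with a two-finger parallel gripper is mounted at the origin on a cart in front of the work surface, level with it; the furniture and walls round the work are solid. World frame = base frame: x ahead of the robot, y to its left, z up, the work surface at z = 0. Lengths are in mm, angles in rad, forces in N, time in s.
With the tool pointing down it reaches from about 350 to 775 mm from the base axis. Payload 7.3 kg.
Tool frame: the origin (TCP) lies at the very end of the fingers, on their centre line; the grasp point (between the pads) lies bot.grip_point_offset behind it (bot.grip_point_offset is the distance from the TCP to the grasp point, in mm); z points along the fingers, y is the line along which they close (so a half turn about z gives the same grasp; the last joint's range is limited). The gripper opens to 92 mm and grips with 3 to 60 N. Pads are 19 mm wide; open, the fingers measure 130 mm over their backs; the gripper's body (75 mm by 190 mm) begins 47 mm behind the grasp point.
Start: joints at [1.166, 0.342, 1.524, -0, 1.275, -0.146], TCP at [134.343, 507.54, 226.741] pointing down, gripper open.
Joint ranges: [-2.53, 2.53], [-0.77, 2.02], [0.04, 2.7], [-1, 4.14], [0.28, 2.66], [-3.11, 3.11]. Speed limits (rad/s): [2.57, 2.57, 3.14, 3.14, 3.14, 3.14].

## Interface

Orientations are given as [roll, pitch, yaw] about the fixed x, y, z axes, in that order (R = Rz(yaw) Ry(pitch) Rx(roll)).
In Python, from plant import bot gives the robot as it stands. The module is installed in compiled form; this text tells all that it offers.
- The arm moves only by the tool carry_out, never from a script. Its argument "plan" is a list of rows, each an object of numbers: "tx", "ty", "tz": the shift along the world's x, y, z in mm; "rx", "ry", "rz": the turn, a rotation vector about the world's x, y, z in rad. A call has 1 to 12 rows; each row shifts and turns the commanded pose from where the row before left it; what a row does not reach is not made up. A row lasts 1/10 s, in which the tool goes at most 50 mm and 8.59 degrees, less where a joint would pass 70% of its speed; a pose out of reach is approached as far as the arm can. A call with a gripper value outside its range is refused whole. "gripper" is the closure, from 0 (fully open) to 1 (shut), set as the call begins (left out, the last holds). The fingers move at their own pace and stop on an object; the grip force is fixed at half the most. Time passes only in rows, so rows that do not move let the fingers close. It gives the time, the measured TCP pose, the force, the opening and the grip force at its end, in the units of the state.
- bot.get_obs(): the state, without advancing time (a new reading comes with each control period).
- bot.capture(name): name is "side" or "top" or "wrist"; returns the picture (400x640x3 uint8, red, green, blue); there is no depth.
- bot.camera_model(name): a dict with "camera_matrix" (3x3 intrinsics, pixels), "R" (3x3) and "t" (3): a world point X has camera coordinates R X + t. Camera axes: x right, y down, z forward; pixel columns grow to the right and rows downward; lengths in mm; the calibration is good to about 2 mm. The wrist camera is an equidistant fisheye: a pixel r from the principal point sees the ray r / f radians off the axis. A picture is of the moment at which its call begins: read the wrist's pose just before it. camera_model takes no time and is no camera call; for the wrist camera it gives the pose at the moment of the call.
- bot.close_job(): hands the job in; it is judged then, once.
The state is a dict: "time": time; "joint_positions": joint angles; "dq": joint speeds; "tau": joint torques, N m; "tool_pos": TCP position; "tcp_rot": TCP orientation; "contact_force": force on the tool from outside, world axes, zero at the start; "moment": the same for the moment, N m; "grip_width": finger opening in mm; "finger_force": force on a finger pad.
Only numpy, scipy, OpenCV 4.12 (cv2) and the standard library are available. Lean on these libraries where they do the work, as an engineer would, in place of code of your own. Each camera call takes 0.05 s, during which the arm holds its last target. There are 200 camera calls.

## Working session

There is one attempt and no reset: what is moved stays moved. The work goes in short steps, Python scripts to look and compute and a tool call to move; the robot and the scene stay as the last step left them, time stands still between calls to the robot, and variables do not carry over. Pictures are saved under pics/ and viewed, at most 10 in all, crops included, and the job is handed in when it is done.

Besides the shell and the picture viewer there is one more tool, called after ">>>" as a command line: name --argument value ..., lists and objects as JSON in quotes. carry_out: Moves the arm, as the interface text tells. Its arguments: {"type":"object","properties":{"plan":{"type":"array"},"gripper":{"type":"number"}},"required":["plan"]}

```bash
mkdir -p pics; python3 - <<'E'
from plant import bot
import cv2,numpy as np
for n in("side","top"):
    cv2.imwrite(f"pics/{n}0.png",bot.capture(n)[:,:,::-1])
    m=bot.camera_model(n);print(n,np.round(m["camera_matrix"],1).tolist(),np.round(m["R"],3).tolist(),np.round(m["t"],1))
print(bot.get_obs(),bot.grip_point_offset)
E
```

```text
side [[386.4, 0.0, 318.0], [0.0, 386.4, 197.0], [0.0, 0.0, 1.0]] [[0.997, -0.079, -0.008], [-0.041, -0.428, -0.903], [0.068, 0.9, -0.43]] [-554.7  142.7  816.1]
top [[365.4, 0.0, 320.3], [0.0, 365.4, 198.1], [0.0, 0.0, 1.0]] [[-0.0, -1.0, -0.024], [-0.988, 0.004, -0.152], [0.152, 0.024, -0.988]] [  92.5  564.1 1018.1]
{'time': 0.1, 'joint_positions': array([ 1.16597946e+00,  3.42627828e-01,  1.52491021e+00, -1.78901162e-05,
        1.27538531e+00, -1.46031149e-01]), 'dq': array([ 0.00028034, -0.00207282, -0.00183565, -0.0012456 , -0.00040966,
        0.00067096]), 'tau': array([ 1.25559502e-03, -4.32011926e+01, -2.44689399e+01,  7.18355994e-02,
        5.26324112e-02, -4.84924237e-05]), 'tool_pos': array([134.20964455, 507.18908452, 226.13148338]), 'tcp_rot': array([-3.14027364e+00, -1.76705628e-04,  2.88281203e+00]), 'contact_force': array([-0.18593743,  0.07955871,  0.98644667]), 'moment': array([0.06860802, 0.01220744, 0.02287814]), 'finger_force': 0.0, 'grip_width': 91.92767622900224} 18.8
```

View pics/top0.png

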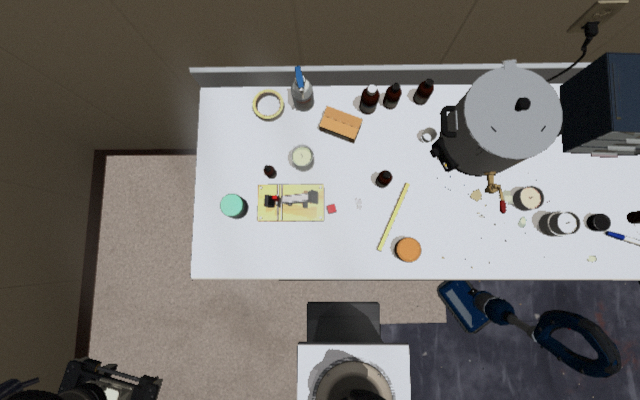

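View pics/side0.png

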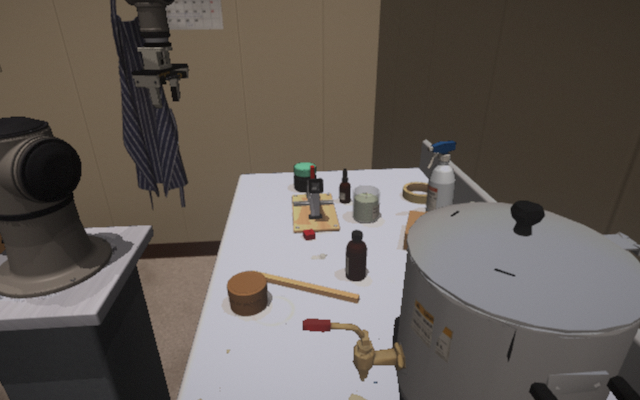

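```bash
python3 - <<'E'
import cv2,numpy as np
a=cv2.imread("pics/top0.png")
c=a[165:260,245:435]
cv2.imwrite("pics/crop.png",cv2.resize(c,None,fx=4.2,fy=4.2,interpolation=cv2.INTER_CUBIC))
E
cat > h.py <<'E'
from plant import bot
import numpy as np
def ray(n,u,v,z):
    m=bot.camera_model(n);K,R,t=[np.array(m[k]) for k in("camera_matrix","R","t")]
    C=-R.T@t
    if n=="wrist":
        x=np.array([(u-K[0,2])/K[0,0],(v-K[1,2])/K[1,1]]);th=np.hypot(*x)
        d=np.array([*(x/th*np.sin(th)),np.cos(th)])
    else: d=np.linalg.inv(K)@[u,v,1]
    d=R.T@d
    return C+d*(z-C[2])/d[2]
def proj(n,X,m=None):
    m=m or bot.camera_model(n);K,R,t=[np.array(m[k]) for k in("camera_matrix","R","t")]
    c=R@np.asarray(X,float)+t
    if n=="wrist":
        r=np.hypot(c[0],c[1]);th=np.arctan2(r,c[2]);return K[:2,:2]@(c[:2]/r*th)+K[:2,2]
    return (K@c/c[2])[:2]
E
```

```text
(no output)
```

View pics/crop.png

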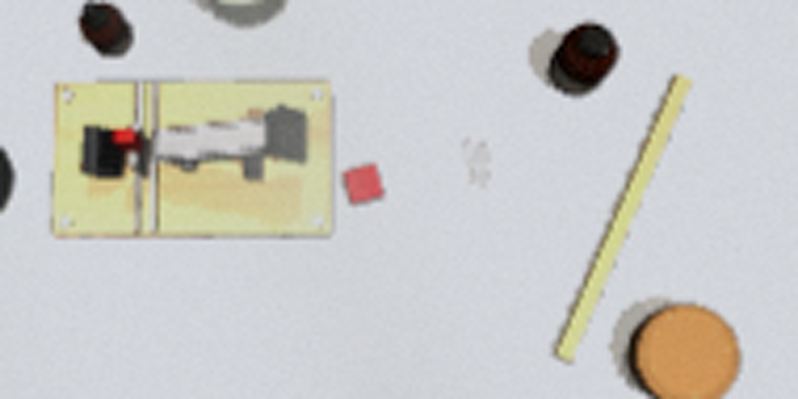

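```bash
python3 - <<'E'
from h import *
P=lambda x,y,z:ray("top",245+x/4.2,165+y/4.2,z)
c=[P(x,y,10) for x,y in((55,82),(331,82),(331,236),(54,237))]
J=np.mean(c,0);print("jig",J,[np.round(q) for q in c])
print("sizes",np.linalg.norm(c[0]-c[1]),np.linalg.norm(c[1]-c[2]))
d=(c[0]-c[1]+c[3]-c[2]);print("head",np.degrees(np.arctan2(d[1],d[0])))
a,b=P(682,80,12),P(566,357,12);print("bar",a,b,np.linalg.norm(a-b),(a+b)/2,np.degrees(np.arctan2(*(a-b)[1::-1])))
print("tab",P(124,138,120)); print("rim",P(287,137,112+5))
for n,x,y,z in(("amber",596,42,101),("tin",686,353,48),("dye",364,183,16),("drop",97,20,98)):print(n,P(x,y,z))
m=bot.camera_model("wrist");print(m)
E
```

```text
jig [555.83484672 180.42482048  10.        ] [array([612., 281.,  10.]), array([611.,  81.,  10.]), array([500.,  82.,  10.]), array([500., 278.,  10.])]
sizes 199.23628429762275 110.89067492524792
head 89.88233043462193
bar [ 610.87127544 -169.15991067   12.        ] [415.26557418 -81.79976551  12.        ] 214.2274149832441 [ 513.06842481 -125.47983809   12.        ] -24.066183279383463
tab [553.9302935  213.14534756 120.        ]
rim [554.60747115 108.1928667  117.        ]
amber [619.50764154 -94.47325664 101.        ]
tin [ 417.45988923 -157.2191441    48.        ]
dye [537.13836179  58.00925416  16.        ]
drop [637.05292371 236.02624624  98.        ]
{'camera_matrix': array([[309.70691629,   0.        , 324.0432699 ],
       [  0.        , 309.70691629, 193.99463074],
       [  0.        ,   0.        ,   1.        ]]), 'R': array([[ 2.55182399e-01,  9.66892790e-01, -5.24684101e-04],
       [ 9.22469662e-01, -2.43295579e-01,  2.99761545e-01],
       [ 2.89709624e-01, -7.69778755e-02, -9.54014015e-01]]), 't': array([-524.31299083,  -38.3007807 ,  391.38346072])}
```

>>> carry_out --plan '[{"tx": 38,"ty": -24.5,"tz": -4,"rz": -0.109},{"tx": 38,"ty": -24.5,"tz": -4,"rz": -0.109},{"tx": 38,"ty": -24.5,"tz": -4,"rz": -0.109},{"tx": 38,"ty": -24.5,"tz": -4,"rz": -0.109},{"tx": 38,"ty": -24.5,"tz": -4,"rz": -0.109},{"tx": 38,"ty": -24.5,"tz": -4,"rz": -0.109},{"tx": 38,"ty": -24.5,"tz": -4,"rz": -0.109},{"tx": 38,"ty": -24.5,"tz": -4,"rz": -0.109},{"tx": 38,"ty": -24.5,"tz": -4,"rz": -0.109},{"tx": 38,"ty": -24.5,"tz": -4,"rz": -0.109},{"tx": 38,"ty": -24.5,"tz": -4,"rz": -0.109},{"tx": 38,"ty": -24.5,"tz": -4,"rz": -0.109}]' --gripper 1

```text
invalid input at $.plan[0]: expected keys tx, ty, tz, rx, ry, rz
```

>>> carry_out --plan '[{"tx": 38,"ty": -24.5,"tz": -4,"rx": 0,"ry": 0,"rz": -0.109},{"tx": 38,"ty": -24.5,"tz": -4,"rx": 0,"ry": 0,"rz": -0.109},{"tx": 38,"ty": -24.5,"tz": -4,"rx": 0,"ry": 0,"rz": -0.109},{"tx": 38,"ty": -24.5,"tz": -4,"rx": 0,"ry": 0,"rz": -0.109},{"tx": 38,"ty": -24.5,"tz": -4,"rx": 0,"ry": 0,"rz": -0.109},{"tx": 38,"ty": -24.5,"tz": -4,"rx": 0,"ry": 0,"rz": -0.109},{"tx": 38,"ty": -24.5,"tz": -4,"rx": 0,"ry": 0,"rz": -0.109},{"tx": 38,"ty": -24.5,"tz": -4,"rx": 0,"ry": 0,"rz": -0.109},{"tx": 38,"ty": -24.5,"tz": -4,"rx": 0,"ry": 0,"rz": -0.109},{"tx": 38,"ty": -24.5,"tz": -4,"rx": 0,"ry": 0,"rz": -0.109},{"tx": 38,"ty": -24.5,"tz": -4,"rx": 0,"ry": 0,"rz": -0.109},{"tx": 38,"ty": -24.5,"tz": -4,"rx": 0,"ry": 0,"rz": -0.109}]' --gripper 1

```text
time: 1.3
tool_pos: [591.5, 212.2, 178.1]
tcp_rot: [-3.141, 0.0, 1.57]
contact_force: [-0.7, 1.4, 0.1]
grip_width: 1.9
finger_force: 0.0
```

```bash
python3 - <<'E'
from h import *
import cv2
m=bot.camera_model("wrist");im=bot.capture("wrist")
np.savez("w1.npz",**m)
cv2.imwrite("pics/w1.png",im[:,:,::-1])
o=bot.get_obs();print(o["tool_pos"],o["tcp_rot"],o["time"])
for n,X in(("tab",(554,213,120)),("mouth",(556,103.3,112)),("dye",(537,58,16)),("c",(612,280,10)),("tcp",o["tool_pos"])):print(n,proj("wrist",X,m))
E
```

```text
[596.62490775 207.50635512 176.82493357] [3.13936723e+00 2.49376570e-03 1.56041261e+00] 1.35
tab [273.74484673 209.61721884]
mouth [285.49905754 316.65050774]
dye [280.90413284 295.23639723]
c [343.4608092  112.50544708]
tcp [332.19275961 252.45618748]
```

View pics/w1.png

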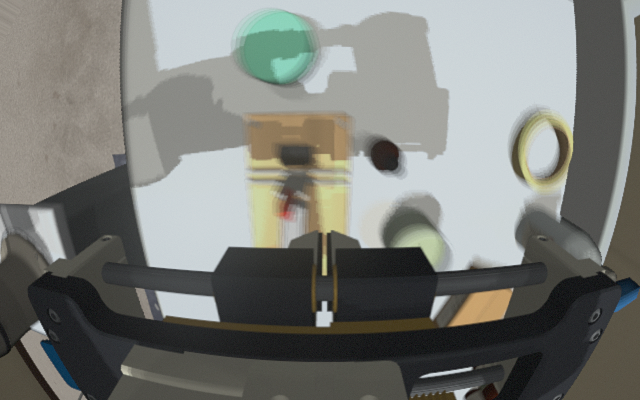

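```bash
python3 - <<'E'
from h import *
import cv2
bot.capture("wrist");bot.capture("wrist");bot.capture("wrist")
m=bot.camera_model("wrist");im=bot.capture("wrist")
np.savez("w1.npz",**m)
cv2.imwrite("pics/w2.png",cv2.resize(im[100:300,200:400,::-1],None,fx=3,fy=3))
o=bot.get_obs();print(o["tool_pos"],o["tcp_rot"],o["time"])
for n,X in(("tab",(554,213,120)),("mouth",(556,103.3,112)),("c",(612,280,10)),("c2",(500,278,10))):print(n,(proj("wrist",X,m)-[200,100])*3)
E
```

```text
[589.59479942 213.654165   178.07099178] [-3.13981911e+00 -8.14033811e-06  1.57540226e+00] 1.55
tab [226.25990068 331.0805744 ]
mouth [259.42186689 651.99834879]
c [435.42316084  39.39550178]
c2 [119.56773955  49.30312401]
```

View pics/w2.png

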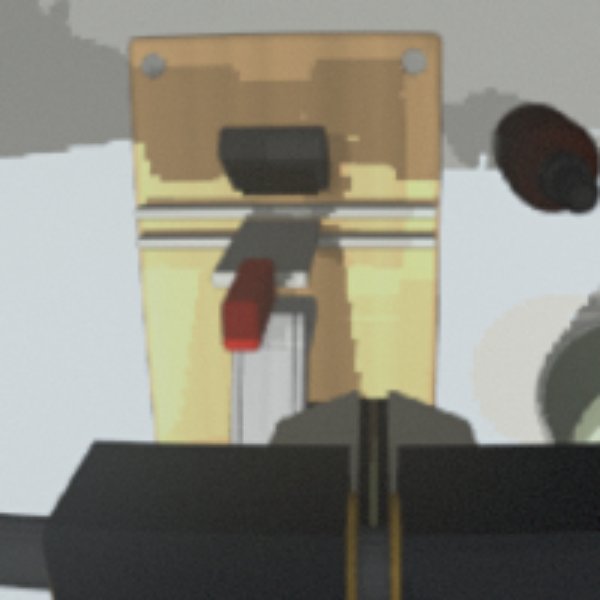

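>>> carry_out --plan '[{"tx": 6,"ty": 0,"tz": -15,"rx": 0,"ry": 0,"rz": 0},{"tx": 0,"ty": 0,"tz": -25,"rx": 0,"ry": 0,"rz": 0},{"tx": 0,"ty": 0,"tz": -25,"rx": 0,"ry": 0,"rz": 0},{"tx": 0,"ty": 0,"tz": -20,"rx": 0,"ry": 0,"rz": 0},{"tx": -5,"ty": 0,"tz": 0,"rx": 0,"ry": 0,"rz": 0},{"tx": -5,"ty": 0,"tz": 0,"rx": 0,"ry": 0,"rz": 0},{"tx": -5,"ty": 0,"tz": 0,"rx": 0,"ry": 0,"rz": 0},{"tx": -5,"ty": 0,"tz": 0,"rx": 0,"ry": 0,"rz": 0},{"tx": -5,"ty": 0,"tz": 0,"rx": 0,"ry": 0,"rz": 0},{"tx": -5,"ty": 0,"tz": 0,"rx": 0,"ry": 0,"rz": 0}]'

```text
time: 2.55
tool_pos: [566.5, 213.7, 94.7]
tcp_rot: [3.14, -0.0, 1.575]
contact_force: [0.8, -0.1, 0.7]
grip_width: 0.1
finger_force: 0.6
```

>>> carry_out --plan '[{"tx": -5,"ty": 0,"tz": 0,"rx": 0,"ry": 0,"rz": 0},{"tx": -5,"ty": 0,"tz": 0,"rx": 0,"ry": 0,"rz": 0},{"tx": -3,"ty": 0,"tz": 0,"rx": 0,"ry": 0,"rz": 0},{"tx": -2,"ty": 0,"tz": 0,"rx": 0,"ry": 0,"rz": 0},{"tx": -2,"ty": 0,"tz": 0,"rx": 0,"ry": 0,"rz": 0}]'

```text
time: 3.05
tool_pos: [549.3, 213.5, 93.7]
tcp_rot: [3.141, 0.0, 1.575]
contact_force: [1.0, 0.1, 0.7]
grip_width: 0.5
finger_force: 0.6
```

>>> carry_out --plan '[{"tx": -2,"ty": 0,"tz": 0,"rx": 0,"ry": 0,"rz": 0},{"tx": -2,"ty": 0,"tz": 0,"rx": 0,"ry": 0,"rz": 0},{"tx": -2,"ty": 0,"tz": 0,"rx": 0,"ry": 0,"rz": 0}]'

```text
time: 3.35
tool_pos: [543.2, 213.5, 93.7]
tcp_rot: [3.142, 0.0, 1.575]
contact_force: [1.2, -0.4, 1.0]
grip_width: 0.3
finger_force: 0.6
```

>>> carry_out --plan '[{"tx": -2,"ty": 0,"tz": 0,"rx": 0,"ry": 0,"rz": 0},{"tx": -2,"ty": 0,"tz": 0,"rx": 0,"ry": 0,"rz": 0}]'

```text
time: 3.55
tool_pos: [540.5, 213.5, 93.9]
tcp_rot: [3.138, -0.0, 1.575]
contact_force: [9.9, -1.7, -4.2]
grip_width: 0.4
finger_force: 4.5
```

>>> carry_out --plan '[{"tx": -1,"ty": 0,"tz": 0,"rx": 0,"ry": 0,"rz": 0},{"tx": 7,"ty": 0,"tz": 5,"rx": 0,"ry": 0,"rz": 0},{"tx": 0,"ty": 0,"tz": 45,"rx": 0,"ry": 0,"rz": 0},{"tx": 0,"ty": 0,"tz": 45,"rx": 0,"ry": 0,"rz": 0},{"tx": -9,"ty": -35,"tz": 15,"rx": 0,"ry": 0,"rz": -0.14},{"tx": -10,"ty": -40,"tz": 0,"rx": 0,"ry": 0,"rz": -0.14},{"tx": -10,"ty": -40,"tz": 0,"rx": 0,"ry": 0,"rz": -0.14},{"tx": -10,"ty": -40,"tz": 0,"rx": 0,"ry": 0,"rz": -0.14},{"tx": -10,"ty": -40,"tz": 0,"rx": 0,"ry": 0,"rz": -0.14},{"tx": -10,"ty": -40,"tz": 0,"rx": 0,"ry": 0,"rz": -0.14},{"tx": -10,"ty": -40,"tz": 0,"rx": 0,"ry": 0,"rz": -0.14},{"tx": -7,"ty": -35,"tz": 0,"rx": 0,"ry": 0,"rz": -0.14}]'

```text
time: 4.75
tool_pos: [468.2, -97.9, 203.9]
tcp_rot: [-3.141, 0.001, 0.449]
contact_force: [-0.2, 0.3, 0.1]
grip_width: 0.3
finger_force: 0.0
```

>>> carry_out --plan '[{"tx": 0,"ty": -5,"tz": -10,"rx": 0,"ry": 0,"rz": -0.14},{"tx": 0,"ty": -5,"tz": -10,"rx": 0,"ry": 0,"rz": -0.14},{"tx": 0,"ty": 0,"tz": -10,"rx": 0,"ry": 0,"rz": -0.14},{"tx": 0,"ty": 0,"tz": -10,"rx": 0,"ry": 0,"rz": -0.14},{"tx": 0,"ty": 0,"tz": -10,"rx": 0,"ry": 0,"rz": -0.14},{"tx": 0,"ty": 0,"tz": 0,"rx": 0,"ry": 0,"rz": -0.14},{"tx": 0,"ty": 0,"tz": 0,"rx": 0,"ry": 0,"rz": -0.03},{"tx": 0,"ty": 0,"tz": 0,"rx": 0,"ry": 0,"rz": 0},{"tx": 0,"ty": 0,"tz": 0,"rx": 0,"ry": 0,"rz": 0}]' --gripper 0.68

```text
time: 5.65
tool_pos: [469.4, -106.4, 154.0]
tcp_rot: [3.142, -0.0, -0.412]
contact_force: [-0.1, 0.1, 0.3]
grip_width: 29.2
finger_force: 0.0
```

```bash
python3 - <<'E'
from h import *
import cv2
bot.capture("wrist");bot.capture("wrist")
m=bot.camera_model("wrist");im=bot.capture("wrist")
cv2.imwrite("pics/w3.png",cv2.resize(im[60:360,120:520,::-1],None,fx=2,fy=2))
o=bot.get_obs();print(o["tool_pos"],o["tcp_rot"],o["time"],o["grip_width"])
for n,X in(("b",(412.6,-80.7,12)),("g",(469.3,-106,12)),("a",(613.4,-170,12)),("tin",(417.5,-157,48)),("tip",o["tool_pos"])):print(n,(proj("wrist",X,m)-[120,60])*2)
np.savez("w3.npz",**m)
t=cv2.imread
a=bot.capture("top");cv2.imwrite("pics/top2.png",a[:,:,::-1])
hsv=cv2.cvtColor(a,cv2.COLOR_RGB2HSV)[180:225,255:300];msk=((hsv[:,:,0]<6)|(hsv[:,:,0]>174))&(hsv[:,:,1]>170)&(hsv[:,:,2]>90)
ys,xs=np.nonzero(msk);print("red",len(xs),xs.mean()+255,ys.mean()+180,ray("top",xs.mean()+255,ys.mean()+180,118))
E
```

```text
[ 469.37993437 -106.42806789  153.90910671] [ 3.14155893e+00 -2.00490045e-04 -4.13861225e-01] 5.8 29.508878848547315
b [406.28526625 356.49574651]
g [407.03159994 244.6157445 ]
a [408.72475062 -73.25932823]
tin [550.63036661 320.86201174]
tip [407.13542915 374.87547367]
red 19 274.10526315789474 211.42105263157896 [517.24246736 213.89065019 118.        ]
```

View pics/w3.png

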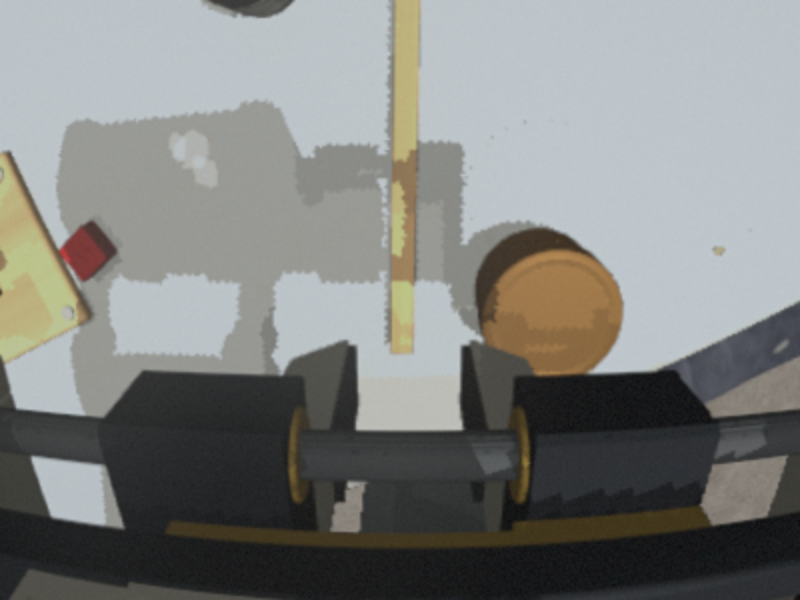

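>>> carry_out --plan '[{"tx": 0.6,"ty": 1.5,"tz": -30,"rx": 0,"ry": 0,"rz": 0},{"tx": 0,"ty": 0,"tz": -40,"rx": 0,"ry": 0,"rz": 0},{"tx": 0,"ty": 0,"tz": -35,"rx": 0,"ry": 0,"rz": 0},{"tx": 0,"ty": 0,"tz": -25,"rx": 0,"ry": 0,"rz": 0},{"tx": 0,"ty": 0,"tz": -12,"rx": 0,"ry": 0,"rz": 0},{"tx": 0,"ty": 0,"tz": -5,"rx": 0,"ry": 0,"rz": 0},{"tx": 0,"ty": 0,"tz": -3,"rx": 0,"ry": 0,"rz": 0},{"tx": 0,"ty": 0,"tz": 0,"rx": 0,"ry": 0,"rz": 0}]' --gripper 0.73

```text
time: 6.65
tool_pos: [470.5, -105.2, 4.4]
tcp_rot: [3.142, -0.001, -0.415]
contact_force: [-0.7, 0.5, 0.5]
grip_width: 25.0
finger_force: 0.0
```

>>> carry_out --plan '[{"tx": 0,"ty": 0,"tz": -1.5,"rx": 0,"ry": 0,"rz": 0},{"tx": 0,"ty": 0,"tz": 0,"rx": 0,"ry": 0,"rz": 0},{"tx": 0,"ty": 0,"tz": 0,"rx": 0,"ry": 0,"rz": 0},{"tx": 0,"ty": 0,"tz": 0,"rx": 0,"ry": 0,"rz": 0}]' --gripper 1

```text
time: 7.05
tool_pos: [470.3, -105.1, 2.8]
tcp_rot: [3.142, -0.001, -0.415]
contact_force: [-0.5, 0.5, 5.5]
grip_width: 11.5
finger_force: 30.0
```

>>> carry_out --plan '[{"tx": 0,"ty": 0,"tz": 25,"rx": 0,"ry": 0,"rz": 0},{"tx": 0,"ty": 0,"tz": 45,"rx": 0,"ry": 0,"rz": 0},{"tx": 0,"ty": 0,"tz": 45,"rx": 0,"ry": 0,"rz": 0},{"tx": 0,"ty": 0,"tz": 45,"rx": 0,"ry": 0,"rz": 0.08},{"tx": 6,"ty": 3,"tz": 40,"rx": 0,"ry": 0,"rz": 0.14},{"tx": 6,"ty": 3,"tz": 0,"rx": 0,"ry": 0,"rz": 0.14},{"tx": 6,"ty": 3,"tz": 0,"rx": 0,"ry": 0,"rz": 0.14},{"tx": 6,"ty": 3,"tz": 0,"rx": 0,"ry": 0,"rz": 0.14},{"tx": 6,"ty": 3,"tz": 0,"rx": 0,"ry": 0,"rz": 0.14},{"tx": 6,"ty": 3,"tz": 0,"rx": 0,"ry": 0,"rz": 0.14},{"tx": 6,"ty": 3,"tz": 0,"rx": 0,"ry": 0,"rz": 0.14},{"tx": 6,"ty": 3,"tz": 0,"rx": 0,"ry": 0,"rz": 0.14}]'

```text
time: 8.25
tool_pos: [517.9, -80.8, 202.1]
tcp_rot: [-3.141, 0.0, 0.791]
contact_force: [0.4, -0.3, -0.4]
grip_width: 11.5
finger_force: 30.0
```

>>> carry_out --plan '[{"tx": 6,"ty": 3,"tz": 0,"rx": 0,"ry": 0,"rz": 0.14},{"tx": 6,"ty": 3,"tz": 0,"rx": 0,"ry": 0,"rz": 0.14},{"tx": 6,"ty": 3,"tz": 0,"rx": 0,"ry": 0,"rz": 0.14},{"tx": 6,"ty": 3,"tz": 0,"rx": 0,"ry": 0,"rz": 0.14},{"tx": 6,"ty": 3,"tz": 0,"rx": 0,"ry": 0,"rz": 0.14},{"tx": 6,"ty": 3,"tz": 0,"rx": 0,"ry": 0,"rz": 0.086},{"tx": 3,"ty": 0,"tz": 0,"rx": -0.131,"ry": 0,"rz": 0},{"tx": 0,"ty": 0,"tz": 0,"rx": -0.131,"ry": 0,"rz": 0},{"tx": 0,"ty": 0,"tz": 0,"rx": -0.131,"ry": 0,"rz": 0},{"tx": 0,"ty": 0,"tz": 0,"rx": -0.131,"ry": 0,"rz": 0},{"tx": 0,"ty": 0,"tz": 0,"rx": 0,"ry": 0,"rz": 0},{"tx": 0,"ty": 0,"tz": 0,"rx": 0,"ry": 0,"rz": 0}]'

```text
time: 9.45
tool_pos: [556.8, -62.1, 201.7]
tcp_rot: [-3.14, 0.522, 1.573]
contact_force: [0.7, 1.2, -0.1]
grip_width: 11.4
finger_force: 30.0
```

```bash
python3 - <<'E'
from h import *
import cv2
from scipy.spatial.transform import Rotation as Ro
bot.capture("wrist");bot.capture("wrist")
m=bot.camera_model("wrist");im=bot.capture("wrist")
cv2.imwrite("pics/w4.png",cv2.resize(im[100:300,220:420,::-1],None,fx=3,fy=3))
s=bot.capture("side");cv2.imwrite("pics/s4.png",cv2.resize(s[140:260,260:400,::-1],None,fx=5,fy=5,interpolation=cv2.INTER_CUBIC))
o=bot.get_obs();print(o["tool_pos"],o["tcp_rot"],o["time"],o["grip_width"])
R=Ro.from_euler("xyz",o["tcp_rot"]).as_matrix();print(R.round(3))
g=o["tool_pos"]-3.2*R[:,2];lead=g+159*R[:,0];print("lead",lead)
J=np.array([557,181.5,0]);M=J+[0,-77.1,112]
for n,X in(("lead",lead),("mouth",M),("jigc1",J+[56,100,10]),("jigc2",J+[-56,100,10]),("tab",J+[-40,33,120]),("half",g+90*R[:,0])):print(n,((proj("wrist",X,m)-[220,100])*3).round(),((proj("side",X)-[260,140])*5).round())
E
```

```text
[557.03939227 -64.04746561 202.81379433] [3.14025476 0.52275115 1.56820536] 9.65 11.568150668860357
[[ 0.002  1.     0.   ]
 [ 0.866 -0.002 -0.499]
 [-0.499  0.001 -0.866]]
lead [557.39619569  75.31510262 126.20317322]
lead [ 311. -432.] [277. 227.]
mouth [ 309. -580.] [272. 230.]
jigc1 [  521. -1024.] [350. 264.]
jigc2 [   98. -1023.] [154. 272.]
tab [   66. -1045.] [179. 132.]
half [310. -52.] [286. 208.]
```

View pics/w4.png

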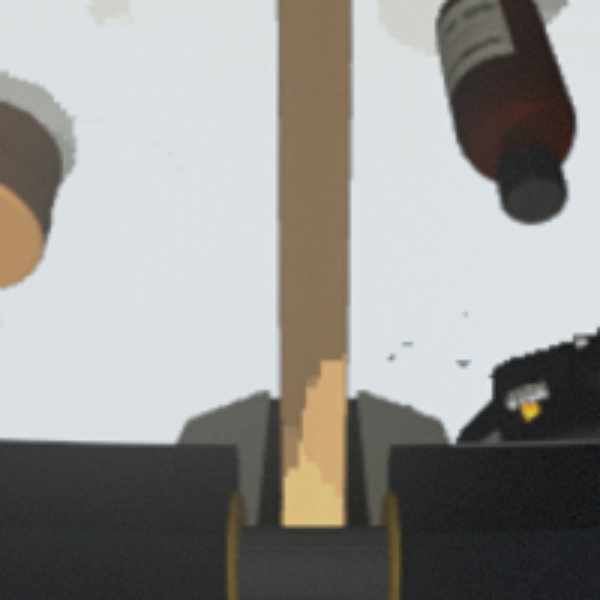

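View pics/s4.png

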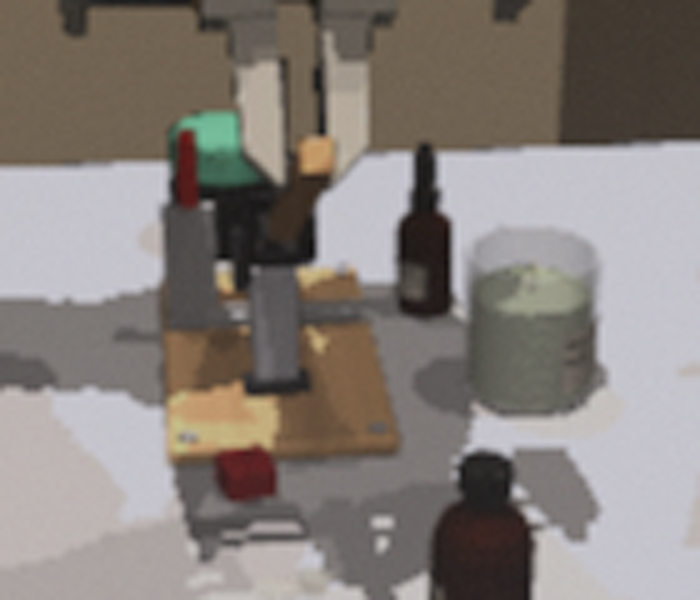

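>>> carry_out --plan '[{"tx": 0,"ty": 0,"tz": 3.5,"rx": 0,"ry": 0,"rz": 0},{"tx": 0,"ty": 8.7,"tz": -5,"rx": 0,"ry": 0,"rz": 0},{"tx": 0,"ty": 8.7,"tz": -5,"rx": 0,"ry": 0,"rz": 0},{"tx": 0,"ty": 8.7,"tz": -5,"rx": 0,"ry": 0,"rz": 0},{"tx": 0,"ty": 4.3,"tz": -2.5,"rx": 0,"ry": 0,"rz": 0},{"tx": 0,"ty": 0,"tz": 0,"rx": 0,"ry": 0,"rz": 0}]'

```text
time: 10.25
tool_pos: [556.8, -31.5, 187.5]
tcp_rot: [-3.14, 0.524, 1.573]
contact_force: [-0.8, -0.3, -0.9]
grip_width: 11.5
finger_force: 30.0
```

```bash
python3 - <<'E'
from h import *
import cv2
s=bot.capture("side");t=bot.capture("top")
A=cv2.resize(s[160:220,295:345,::-1],None,fx=8,fy=8,interpolation=cv2.INTER_CUBIC)
B=cv2.resize(t[180:240,265:305,::-1],None,fx=8,fy=8,interpolation=cv2.INTER_CUBIC)
cv2.imwrite("pics/s5.png",np.hstack([A,B]))
o=bot.get_obs();print(o["tool_pos"],o["contact_force"],A.shape)
for s_ in(-60,-14,90):
  X=np.array([557,116.5+.866*s_,105-.5*s_]);print(s_,((proj("side",X)-[295,160])*8).round(),((proj("top",X)-[265,180])*8+[400,0]).round())
E
```

```text
[556.99497397 -32.35235223 188.13393573] [ 0.77468024 -0.16849923 -0.02802052] (480, 400, 3)
-60 [164. 189.] [916. 125.]
-14 [155. 207.] [799. 136.]
90 [137. 242.] [553. 160.]
```

View pics/s5.png

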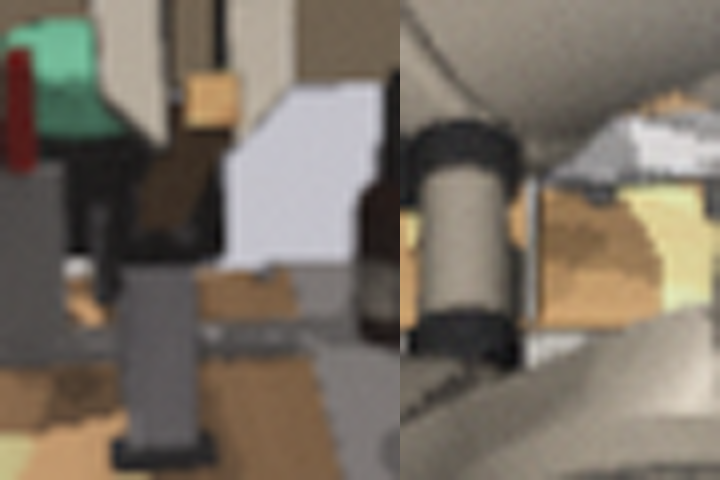

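>>> carry_out --plan '[{"tx": 0,"ty": 4.33,"tz": -2.5,"rx": 0,"ry": 0,"rz": 0},{"tx": 0,"ty": 4.33,"tz": -2.5,"rx": 0,"ry": 0,"rz": 0},{"tx": 0,"ty": 4.33,"tz": -2.5,"rx": 0,"ry": 0,"rz": 0}]'

```text
time: 10.65
tool_pos: [556.9, -19.3, 180.6]
tcp_rot: [3.141, 0.524, 1.57]
contact_force: [-0.2, -0.9, -1.1]
grip_width: 11.7
finger_force: 30.0
```

>>> carry_out --plan '[{"tx": 0,"ty": 4.33,"tz": -2.5,"rx": 0,"ry": 0,"rz": 0},{"tx": 0,"ty": 4.33,"tz": -2.5,"rx": 0,"ry": 0,"rz": 0}]'

```text
time: 10.85
tool_pos: [556.9, -10.5, 175.5]
tcp_rot: [-3.142, 0.524, 1.571]
contact_force: [-0.2, 0.2, 0.0]
grip_width: 11.5
finger_force: 30.0
```

>>> carry_out --plan '[{"tx": 0,"ty": 4.33,"tz": -2.5,"rx": 0,"ry": 0,"rz": 0},{"tx": 0,"ty": 4.33,"tz": -2.5,"rx": 0,"ry": 0,"rz": 0},{"tx": 0,"ty": 4.33,"tz": -2.5,"rx": 0,"ry": 0,"rz": 0},{"tx": 0,"ty": 4.33,"tz": -2.5,"rx": 0,"ry": 0,"rz": 0}]'

```text
time: 11.25
tool_pos: [557.0, 6.8, 165.5]
tcp_rot: [3.141, 0.524, 1.571]
contact_force: [-0.3, -0.0, 0.2]
grip_width: 12.1
finger_force: 30.0
```

>>> carry_out --plan '[{"tx": 0,"ty": 4.33,"tz": -2.5,"rx": 0,"ry": 0,"rz": 0},{"tx": 0,"ty": 4.33,"tz": -2.5,"rx": 0,"ry": 0,"rz": 0},{"tx": 0,"ty": 4.33,"tz": -2.5,"rx": 0,"ry": 0,"rz": 0},{"tx": 0,"ty": 4.33,"tz": -2.5,"rx": 0,"ry": 0,"rz": 0}]'

```text
time: 11.65
tool_pos: [556.9, 24.1, 155.5]
tcp_rot: [3.142, 0.524, 1.571]
contact_force: [-0.0, 0.2, 0.9]
grip_width: 11.7
finger_force: 30.0
```

>>> carry_out --plan '[{"tx": 0,"ty": 4.33,"tz": -2.5,"rx": 0,"ry": 0,"rz": 0},{"tx": 0,"ty": 4.33,"tz": -2.5,"rx": 0,"ry": 0,"rz": 0},{"tx": 0,"ty": 4.33,"tz": -2.5,"rx": 0,"ry": 0,"rz": 0},{"tx": 0,"ty": 4.33,"tz": -2.5,"rx": 0,"ry": 0,"rz": 0},{"tx": 0,"ty": 4.33,"tz": -2.5,"rx": 0,"ry": 0,"rz": 0},{"tx": 0,"ty": 4.33,"tz": -2.5,"rx": 0,"ry": 0,"rz": 0}]'

```text
time: 12.25
tool_pos: [557.0, 50.1, 140.5]
tcp_rot: [3.141, 0.524, 1.571]
contact_force: [-0.3, 0.7, -0.1]
grip_width: 11.3
finger_force: 30.0
```

>>> carry_out --plan '[{"tx": 0,"ty": 4.33,"tz": -2.5,"rx": 0,"ry": 0,"rz": 0},{"tx": 0,"ty": 4.33,"tz": -2.5,"rx": 0,"ry": 0,"rz": 0},{"tx": 0,"ty": 4.33,"tz": -2.5,"rx": 0,"ry": 0,"rz": 0},{"tx": 0,"ty": 4.33,"tz": -2.5,"rx": 0,"ry": 0,"rz": 0},{"tx": 0,"ty": 4.33,"tz": -2.5,"rx": 0,"ry": 0,"rz": 0},{"tx": 0,"ty": 4.33,"tz": -2.5,"rx": 0,"ry": 0,"rz": 0}]'

```text
time: 12.85
tool_pos: [556.9, 76.1, 125.5]
tcp_rot: [3.142, 0.524, 1.571]
contact_force: [-0.5, -0.4, -0.3]
grip_width: 11.7
finger_force: 30.0
```

>>> carry_out --plan '[{"tx": 0,"ty": 3.46,"tz": -2,"rx": 0,"ry": 0,"rz": 0},{"tx": 0,"ty": 3.46,"tz": -2,"rx": 0,"ry": 0,"rz": 0},{"tx": 0,"ty": 3.46,"tz": -2,"rx": 0,"ry": 0,"rz": 0}]'

```text
time: 13.15
tool_pos: [557.0, 86.3, 119.6]
tcp_rot: [3.141, 0.524, 1.571]
contact_force: [-0.2, 0.5, -0.7]
grip_width: 11.7
finger_force: 30.0
```

>>> carry_out --plan '[{"tx": 0,"ty": 2.6,"tz": -1.5,"rx": 0,"ry": 0,"rz": 0}]'

```text
time: 13.25
tool_pos: [556.9, 89.0, 118.1]
tcp_rot: [3.142, 0.524, 1.571]
contact_force: [1.2, -0.3, -0.5]
grip_width: 11.7
finger_force: 30.0
```

>>> carry_out --plan '[{"tx": 0,"ty": 1.73,"tz": -1,"rx": 0,"ry": 0,"rz": 0}]'

```text
time: 13.35
tool_pos: [556.9, 90.6, 117.1]
tcp_rot: [-3.142, 0.524, 1.571]
contact_force: [-0.6, 0.6, -0.5]
grip_width: 11.7
finger_force: 30.0
```

>>> carry_out --plan '[{"tx": 0,"ty": 0,"tz": 0,"rx": 0,"ry": 0,"rz": 0},{"tx": 0,"ty": 0,"tz": 0,"rx": 0,"ry": 0,"rz": 0},{"tx": 0,"ty": 0,"tz": 0,"rx": 0,"ry": 0,"rz": 0},{"tx": 0,"ty": -8.66,"tz": 5,"rx": 0,"ry": 0,"rz": 0},{"tx": 0,"ty": -8.66,"tz": 5,"rx": 0,"ry": 0,"rz": 0},{"tx": 0,"ty": -4.33,"tz": 2.5,"rx": 0,"ry": 0,"rz": 0},{"tx": 0,"ty": 0,"tz": 0,"rx": 0,"ry": 0,"rz": 0}]' --gripper 0.73

```text
time: 14.05
tool_pos: [557.2, 67.7, 130.6]
tcp_rot: [3.14, 0.524, 1.569]
contact_force: [0.3, 0.9, 0.7]
grip_width: 24.9
finger_force: 0.0
```

>>> carry_out --plan '[{"tx": 0,"ty": 0,"tz": 0,"rx": 0,"ry": 0,"rz": 0},{"tx": 0,"ty": 0,"tz": 0,"rx": 0,"ry": 0,"rz": 0},{"tx": 0,"ty": 0,"tz": 0,"rx": 0,"ry": 0,"rz": 0},{"tx": 0,"ty": 0,"tz": 0,"rx": 0,"ry": 0,"rz": 0}]' --gripper 1

```text
time: 14.45
tool_pos: [556.9, 69.0, 129.6]
tcp_rot: [-3.141, 0.524, 1.571]
contact_force: [-0.0, 0.0, 0.0]
grip_width: 11.8
finger_force: 30.0
```

>>> carry_out --plan '[{"tx": 0,"ty": 1.3,"tz": -0.75,"rx": 0,"ry": 0,"rz": 0},{"tx": 0,"ty": 1.3,"tz": -0.75,"rx": 0,"ry": 0,"rz": 0}]'

```text
time: 14.65
tool_pos: [556.9, 71.6, 128.1]
tcp_rot: [-3.142, 0.524, 1.571]
contact_force: [-0.3, 0.3, 0.8]
grip_width: 11.2
finger_force: 30.0
```

>>> carry_out --plan '[{"tx": 0,"ty": 1.3,"tz": -0.75,"rx": 0,"ry": 0,"rz": 0}]'

```text
time: 14.75
tool_pos: [557.0, 71.8, 128.0]
tcp_rot: [-3.141, 0.526, 1.571]
contact_force: [-0.7, -8.9, 4.7]
grip_width: 11.8
finger_force: 30.0
```

>>> carry_out --plan '[{"tx": 0,"ty": 1.3,"tz": -0.75,"rx": 0,"ry": 0,"rz": 0}]'

```text
time: 14.85
tool_pos: [557.1, 71.9, 128.0]
tcp_rot: [3.142, 0.529, 1.571]
contact_force: [-0.9, -12.4, 7.2]
grip_width: 11.6
finger_force: 30.0
```

>>> carry_out --plan '[{"tx": 0,"ty": 1.3,"tz": -0.75,"rx": 0,"ry": 0,"rz": 0}]'

```text
time: 14.95
tool_pos: [557.2, 72.0, 128.0]
tcp_rot: [3.141, 0.531, 1.57]
contact_force: [-1.0, -17.0, 10.9]
grip_width: 11.7
finger_force: 30.0
```

>>> carry_out --plan '[{"tx": 0,"ty": -1.7,"tz": 1,"rx": 0,"ry": 0,"rz": 0}]'

```text
time: 15.05
tool_pos: [557.1, 71.7, 128.0]
tcp_rot: [3.141, 0.528, 1.57]
contact_force: [-0.1, -2.9, 1.5]
grip_width: 11.7
finger_force: 30.0
```

>>> carry_out --plan '[{"tx": 0,"ty": 0,"tz": 0,"rx": 0,"ry": 0,"rz": 0},{"tx": 0,"ty": 0,"tz": 0,"rx": 0,"ry": 0,"rz": 0},{"tx": 0,"ty": 0,"tz": 0,"rx": 0,"ry": 0,"rz": 0},{"tx": 0,"ty": 0,"tz": 0,"rx": 0,"ry": 0,"rz": 0},{"tx": 0,"ty": 5,"tz": 8.7,"rx": 0,"ry": 0,"rz": 0},{"tx": 0,"ty": 10,"tz": 17.3,"rx": 0,"ry": 0,"rz": 0},{"tx": 0,"ty": 15,"tz": 26,"rx": 0,"ry": 0,"rz": 0},{"tx": 0,"ty": 15,"tz": 26,"rx": 0,"ry": 0,"rz": 0},{"tx": 0,"ty": 0,"tz": 40,"rx": 0,"ry": 0,"rz": 0},{"tx": -40,"ty": 0,"tz": 20,"rx": 0,"ry": 0,"rz": 0},{"tx": -40,"ty": 0,"tz": 0,"rx": 0,"ry": 0,"rz": 0},{"tx": -40,"ty": 0,"tz": 0,"rx": 0,"ry": 0,"rz": 0}]' --gripper 0.65

```text
time: 16.25
tool_pos: [435.7, 119.0, 266.1]
tcp_rot: [3.139, 0.523, 1.57]
contact_force: [-0.4, -0.1, 0.4]
grip_width: 32.1
finger_force: 0.0
```

>>> carry_out --plan '[{"tx": -40,"ty": -40,"tz": 0,"rx": 0,"ry": 0,"rz": 0},{"tx": -40,"ty": -40,"tz": 0,"rx": 0,"ry": 0,"rz": 0},{"tx": 0,"ty": -40,"tz": 0,"rx": 0,"ry": 0,"rz": 0},{"tx": 0,"ty": -40,"tz": 0,"rx": 0,"ry": 0,"rz": 0},{"tx": 0,"ty": 0,"tz": 0,"rx": 0,"ry": 0,"rz": 0},{"tx": 0,"ty": 0,"tz": 0,"rx": 0,"ry": 0,"rz": 0},{"tx": 0,"ty": 0,"tz": 0,"rx": 0,"ry": 0,"rz": 0},{"tx": 0,"ty": 0,"tz": 0,"rx": 0,"ry": 0,"rz": 0}]'

```text
time: 17.05
tool_pos: [366.5, -31.2, 265.0]
tcp_rot: [3.142, 0.524, 1.572]
contact_force: [0.2, -1.0, 0.2]
grip_width: 32.4
finger_force: 0.0
```

```bash
python3 - <<'E'
from h import *
import cv2
s=bot.capture("side");t=bot.capture("top")
A=cv2.resize(s[155:245,285:355,::-1],None,fx=6,fy=6,interpolation=cv2.INTER_CUBIC)
B=cv2.resize(t[175:235,250:335,::-1],None,fx=4.4,fy=9*60/60,interpolation=cv2.INTER_CUBIC)
B=cv2.resize(t[175:265,255:318,::-1],None,fx=6,fy=6,interpolation=cv2.INTER_CUBIC)
B=cv2.resize(t[177:227,255:345,::-1],(374,208),interpolation=cv2.INTER_CUBIC)
B=np.vstack([B,np.zeros((540-208,374,3),np.uint8)])
cv2.imwrite("pics/f.png",np.hstack([A,B]))
o=bot.get_obs();print(o["tool_pos"],o["contact_force"],o["time"])
for s_ in(-85,-14,113,135):
  X=np.array([557,116.5+.866*s_,105-.5*s_]);print(s_,((proj("side",X)-[285,155])*6).round(),((proj("top",X)-[255,177])*4.16+[420,0]).round())
E
```

```text
[366.48024797 -31.30633463 264.8878642 ] [0.37717162 0.28524297 0.50848901] 17.15
-85 [187. 164.] [764.  74.]
-14 [176. 186.] [669.  83.]
113 [160. 217.] [515.  98.]
135 [158. 222.] [490. 100.]
```

View pics/f.png

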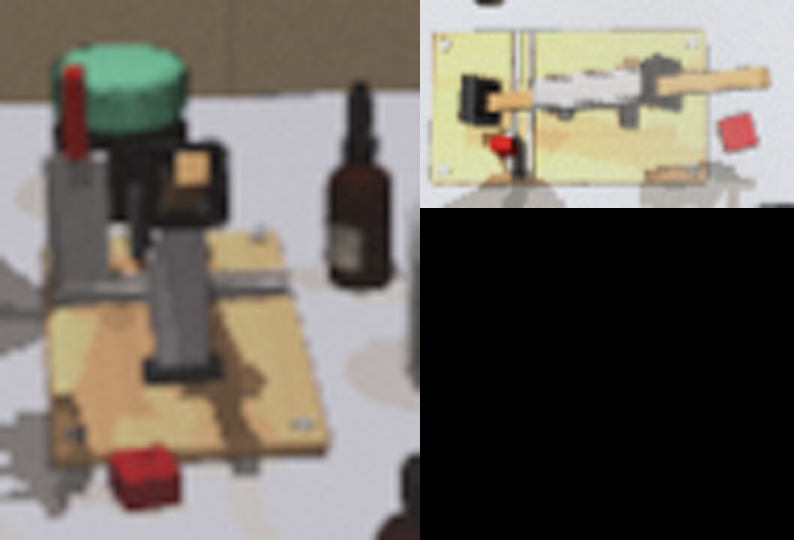

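The final view shows the bar through the tube, with its lower end against the dark stop at about (488,100) and its rear end at (767,76). The gate tab is clear of it at (503,146), and the gripper is well away.

```bash
python3 -c "
from plant import bot
print(bot.close_job())"
```

```text
the job is handed in; nothing more can be done
None
```

The job is handed in: the gate is open at its end stop, the bar is fed through the guide tube, rests against the stop and has been let go; the gripper touched none of the bottles, jar, tin, candle or dye block, as far as forces and pictures showed.

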